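# Stir the ink: jar on the plate, speed dial to the orange mark

### The arm

A 6-joint arm with a two-finger parallel gripper is mounted at the origin on the work surface. World frame = base frame: x ahead of the robot, y to its left, z up, the work surface at z = 0. Lengths are in m, angles in rad, forces in N, time in s.
With the tool pointing down it reaches from about 0.35 to 0.925 m from the base axis. Payload 6.4 kg.
Tool frame: the origin (TCP) lies midway between the tips of the shut fingers; the grasp point (between the pads) lies 19 mm behind it; z points along the fingers, y is the line along which they close (so a half turn about z gives the same grasp; the last joint's range is limited). The gripper opens to 85 mm and grips with 20 to 120 N. Pads are 22 mm wide; open, the fingers measure 114 mm over their backs; the gripper's body (76 mm by 85 mm) begins 54 mm behind the grasp point. The pads swing forward as they close: fully open they stand 13 mm farther back than shut.
Start: joints at [1.113, 0.245, 1.558, -0, 1.339, -0.174], TCP at [0.182, 0.624, 0.231] pointing down, gripper open.
Joint ranges: [-3.13, 3.13], [-1.02, 2.26], [0.13, 2.54], [-0.95, 4.09], [0.21, 2.88], [-2.74, 2.74]. Speed limits (rad/s): [2.57, 2.57, 3.14, 3.14, 3.14, 3.14].

### API

Orientations are given as a unit quaternion [w, x, y, z].
In Python, from cell import * gives the robot as it stands. The module is installed in compiled form; this text tells all that it offers.
- The arm moves only by the tool servo_tool, never from a script. Its argument "plan" is a list that holds one entry, the list of rows, each a list of 5 numbers: the closure in counts, from 0 (fully open) to 255 (shut), then the shift along the tool's x, y, z in mm, then the turn about the tool's z in degrees. A call has 1 to 12 rows; each row is the pose to reach, as a shift and turn from the pose commanded when the call began, along the tool's axes at that moment; what a row does not reach only later rows make up. A row lasts 1/8 s, in which the tool goes at most 62.5 mm and 10.7 degrees, less where a joint would pass 70% of its speed; a pose out of reach is approached as far as the arm can. A call with a gripper value outside its range is refused whole. The fingers move at their own pace and stop on an object; the grip force is fixed at half the most. Time passes only in rows, so rows that repeat a pose let the fingers close. It gives the time, the measured TCP pose, the force, the opening and the grip force at its end, in the units of the state.
- read_state(): the state, without advancing time (a new reading comes with each control period).
- camera(name): name is "side" or "top" or "wrist"; returns the picture (384x512x3 uint8, red, green, blue); there is no depth.
- camera_info(name): a dict with "fovy" (degrees; the focal length in pixels is half the picture's height over the tangent of half this angle, whatever the lens; pixels are square), "cx", "cy" (the principal point, pixels), "extrinsics" (4x4, takes a point from camera to world coordinates); the wrist camera has in their place "hand_eye" (4x4, takes a point from camera to tool coordinates, whose origin is the TCP and whose axes are the flange's). Camera axes: x right, y down, z forward; pixel columns grow to the right and rows downward; lengths in m; the calibration is good to about 2 mm. A picture is of the moment at which its call begins: read the wrist's pose just before it. camera_info takes no time and is no camera call.
- hand_in(): hands the job in; it is judged then, once.
The state is a dict: "time": time; "q": joint angles; "dq": joint speeds; "joint_torque": joint torques, N m; "tcp_pos": TCP position; "tool_rot": TCP orientation; "force": force on the tool from outside, world axes, zero at the start; "moment": the same for the moment, N m; "width": finger opening in m; "gripper_force": force on a finger pad.
Only numpy, scipy, OpenCV 4.12 (cv2) and the standard library are available. Lean on these libraries where they do the work, as an engineer would, in place of code of your own. Each camera call takes 0.05 s, during which the arm holds its last target. There are 200 camera calls.

### The job

Stand the ink jar with the red cap upright in the middle of the stirrer's round plate, setting it down rather than dropping it, and let go of it; then turn the knob on the sloping panel clockwise until the white pointer points at the orange tab. The pointer lags the knob because the drive has slack, so watch the pointer, not the knob. Do not move the orange tab or the other two jars.

Things in the scene. Friction and masses are not known exactly. Their poses are not given: they have to be found in the camera images.
- stirrer: White ink stirrer (fixed), 270 mm long (x) by 170 wide (y); origin under its centre on the table, x from its front (dial end, nearest the robot) to its back. Rear 160 mm: flat block 81 mm high with the round plate. Front: panel rising at 25 degrees from 30 to 81 mm, facing up and to the robot. Knob, pointer and tab turn about one axis square to the panel, which meets its face 80 mm before the origin, at mid-width.
- plate_centre (a point): Centre of the top of the round white stirring plate (130 mm in diameter, top 90 mm above the table, a thin grey ring of 68 mm drawn round its centre); z up.
- knob_grip (a point): Point on the knob's axis to grip at; z points out of the panel along the axis (25 degrees off vertical). Round aluminium knob, 42 mm in diameter, dark flutes, no mark of its own; it stands from 9 to 46 mm above the panel face, this point is 29 mm above the face. Pointer and tab are under 5 mm high on the face.
- knob (a joint): Angle of the knob, rad, growing as it turns clockwise seen from outside the panel; stops at -0.3 and 5.0. Stiff: about 0.08 N m to turn, stays where it is left.
- pointer (a joint): Angle of the white pointer under the knob, rad, clockwise; 0 = off (lower left of the panel), 4.71 = full (lower right). Starts at 0.2 to 0.34. Worn drive with about 0.3 rad of slack in all: the knob may lead or trail the pointer by up to 0.15 rad before it pushes it along; the slack must be taken up anew after a change of direction. Stays where it is left.
- marker (a joint): Angle of the orange setting tab at the edge of the scale, in the same measure as the pointer (pointer exactly at the tab when the two angles are equal); between 2.0 and 3.3. Stiff; to be left alone.
- pointer_tip (a point): Outer end of the white pointer (4 mm wide), 46 mm from the knob's axis, 2.5 mm above the panel face.
- mark_tip (a point): Middle of the inner end of the orange tab (6 mm wide, 11 mm long), 46 mm from the knob's axis, 2.5 mm above the panel face.
- jar_red_mid (a point): Ink jar, black glass with white label, red cap; standing cylinder 50 mm in diameter, 75 mm tall, about 0.2 kg. This point is on its axis half-way up (37.5 mm above its underside), z along its axis. The jar to be stirred.
- jar_blue_mid (a point): Ink jar, black glass with white label, blue cap; standing cylinder 50 mm in diameter, 75 mm tall, about 0.2 kg. This point is on its axis half-way up (37.5 mm above its underside), z along its axis. To be left alone.
- jar_green_mid (a point): Ink jar, black glass with white label, green cap; standing cylinder 50 mm in diameter, 75 mm tall, about 0.2 kg. This point is on its axis half-way up (37.5 mm above its underside), z along its axis. To be left alone.
- jar_red: The red-capped jar as a whole; origin at the centre of its underside.

How it is judged:
On the way, in this order (a step that is already met when the one before it is completed fails the run):
1. the red-capped jar stands released in the middle of the plate, the pointer still near off (horizontal distance between jar_red_mid and plate_centre below 0.015 m and z of jar_red_mid in the frame of plate_centre between 0.033 and 0.042 m and angle between jar_red_mid's own z axis and vertical below 0.1 rad and contact force between the fingers and anything else below 0.1 N and value of joint pointer below 0.8 rad), for 0.2 s.
2. the pointer is at the orange tab (distance between pointer_tip and mark_tip below 0.004 m and velocity of joint pointer between -0.05 and 0.05 rad/s), for 0.2 s.
At the end, for the whole second after the job is handed in: The red-capped jar stands upright (within 0.1 rad) on the plate, its axis within 15 mm of the plate's centre, and the pointer's tip is at rest within 4 mm of the orange tab's inner end (all of step 2 and horizontal distance between jar_red_mid and plate_centre below 0.015 m and z of jar_red_mid in the frame of plate_centre between 0.033 and 0.042 m and angle between jar_red_mid's own z axis and vertical below 0.1 rad); the robot touches nothing.
It fails at once if the orange tab is pushed along (over 3 mm) (distance of mark_tip from where it was at the start of the episode above 0.003 m).
It fails at once if the blue-capped jar is moved (over 15 mm) (distance of jar_blue_mid from where it was at the start of the episode above 0.015 m).
It fails at once if the green-capped jar is moved (over 15 mm) (distance of jar_green_mid from where it was at the start of the episode above 0.015 m).
It fails at once if the red-capped jar is dropped (over about 8 mm) or knocked: it moves faster than 0.4 m/s with no finger on it (linear speed of jar_red above 0.4 m/s and contact force between the fingers and jar_red below 0.05 N).
It also fails if it takes over 48 s, if anything falls off the work surface, if the arm or the gripper's body presses on something with over 40 N, if the wrist force passes 120 N, or if a joint passes its speed limit or range.

## Working session

There is one attempt and no reset: what is moved stays moved. The work goes in short steps, Python scripts to look and compute and a tool call to move; the robot and the scene stay as the last step left them, time stands still between calls to the robot, and variables do not carry over. Pictures are saved under pics/ and viewed, at most 10 in all, crops included, and the job is handed in when it is done.

Besides the shell and the picture viewer there is one more tool, called after "Request:" as name([rows], argument=value, ...), one row to a line, values as JSON. servo_tool: Moves the arm, as the interface text tells. Its arguments: {"type":"object","properties":{"plan":{"type":"array"}},"required":["plan"]}

```bash
mkdir -p pics
python3 - <<'E'
from cell import *
import cv2,numpy as np
np.set_printoptions(precision=4,suppress=True)
s=read_state();print(s['time'],s['tcp_pos'],s['tool_rot'],s['width'])
for n in ['side','top','wrist']:
    print(n,camera_info(n))
a=camera('side');b=camera('top')
cv2.imwrite('pics/side.png',a[:,:,::-1]);cv2.imwrite('pics/top.png',b[:,:,::-1])
E
```

```text
0.0 [0.1818 0.6235 0.2302] [-0.0003  0.1414  0.9899 -0.0009] 0.08571445608091553
side {'fovy': 50.59145009642861, 'cx': 250.51017386073818, 'cy': 194.1501105955475, 'extrinsics': array([[ 0.7525, -0.4487,  0.4821,  0.0598],
       [-0.6586, -0.5068,  0.5562, -0.5467],
       [-0.0052, -0.7361, -0.6768,  0.7869],
       [ 0.    ,  0.    ,  0.    ,  1.    ]])}
top {'fovy': 54.617830121562534, 'cx': 256.04507631779427, 'cy': 185.9679821453066, 'extrinsics': array([[-0.0072, -0.996 ,  0.089 ,  0.4702],
       [-0.9999,  0.008 ,  0.008 ,  0.0292],
       [-0.0087, -0.089 , -0.996 ,  0.9964],
       [ 0.    ,  0.    ,  0.    ,  1.    ]])}
wrist {'fovy': 70.1486831586892, 'cx': 255.3783873750408, 'cy': 190.67461668444574, 'hand_eye': array([[ 0.0017, -0.9619, -0.2736,  0.069 ],
       [ 1.    ,  0.0015,  0.0009,  0.0006],
       [-0.0005, -0.2736,  0.9619, -0.1416],
       [ 0.    ,  0.    ,  0.    ,  1.    ]])}
```

View pics/top.png

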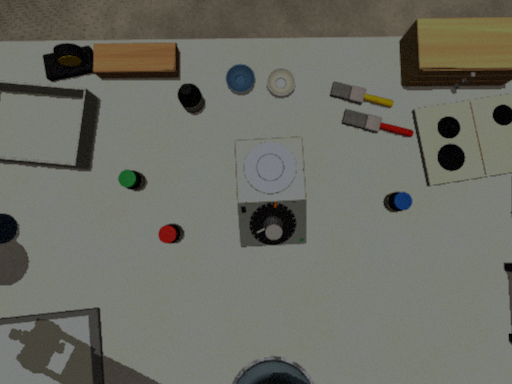

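View pics/side.png

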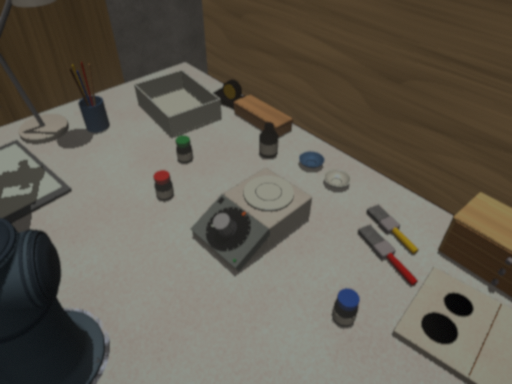

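The top view shows the red cap at (168,234), green at (129,179), blue at (401,201), the plate at (270,168), the knob at (274,230) and the orange tab at (275,205). The side view agrees: red cap at (162,177), plate at (268,190), knob at (230,226).

```bash
cat > h.py <<'E'
from cell import *
import cv2,numpy as np
from scipy.spatial.transform import Rotation as R
np.set_printoptions(precision=4,suppress=True)
def toolT(s):
    q=s['tool_rot'];T=np.eye(4);T[:3,:3]=R.from_quat([q[1],q[2],q[3],q[0]]).as_matrix();T[:3,3]=s['tcp_pos'];return T
def ray(n,uv,T=None):
    i=camera_info(n);f=192/np.tan(np.radians(i['fovy']/2))
    E=i['extrinsics'] if n!='wrist' else T@i['hand_eye']
    d=E[:3,:3]@np.array([(uv[0]-i['cx'])/f,(uv[1]-i['cy'])/f,1.]);return E[:3,3],d
def plane(n,uv,z,T=None):
    o,d=ray(n,uv,T);return o+d*(z-o[2])/d[2]
def two(r1,r2):
    A=[];b=[]
    M=np.zeros((3,3));v=np.zeros(3);P=[]
    for o,d in (r1,r2):
        d=d/np.linalg.norm(d);Q=np.eye(3)-np.outer(d,d);M+=Q;v+=Q@o;P.append((Q,o))
    x=np.linalg.solve(M,v);return x,[np.linalg.norm(Q@(x-o)) for Q,o in P]
def blob(im,col):
    h=cv2.cvtColor(im,cv2.COLOR_RGB2HSV)
    rg={'red':[(0,6),(172,180)],'green':[(50,80)],'blue':[(108,125)],'orange':[(7,16)]}[col]
    m=sum(cv2.inRange(h,(a,150,60),(b,255,255)) for a,b in rg)
    n,l,st,c=cv2.connectedComponentsWithStats(m)
    return sorted([(int(st[i,4]),c[i].round(1).tolist()) for i in range(1,n)],reverse=True)[:3]
E
python3 - <<'E'
from h import *
a=cv2.imread('pics/side.png')[:,:,::-1].copy();b=cv2.imread('pics/top.png')[:,:,::-1].copy()
for c in ['red','green','blue','orange']:print(c,blob(a,c),blob(b,c))
for c in ['red','green','blue']:
    A=blob(a,c);B=blob(b,c);
    for p in A[:2]:
      if p[0]>40: print(c,plane('side',p[1],.070),plane('top',B[0][1],.075),two(ray('side',p[1]),ray('top',B[0][1])))
print('plate',plane('top',(270,167.5),.09),plane('side',(268,190),.09))
print('knobtop',two(ray('top',(274,230)),ray('side',(232,222))))
for p in [(235.5,139),(303,137),(306,246),(241,247),(237,203),(305,201)]:print(p,plane('top',p,.081),plane('top',p,.03))
E
```

```text
red [(246, [401.6, 269.1]), (115, [161.4, 175.8]), (5, [83.8, 73.2])] [(253, [167.3, 233.7]), (206, [396.2, 129.4])]
green [] [(217, [127.1, 178.2]), (4, [301.5, 239.5])]
blue [(251, [348.1, 298.0])] [(173, [402.3, 200.7])]
orange [(19, [86.4, 83.1]), (9, [243.1, 213.3]), (7, [82.9, 69.6])] [(25, [174.0, 64.5]), (14, [274.9, 204.9]), (9, [148.2, 52.8])]
red [ 0.6575 -0.355   0.07  ] [0.4362 0.2562 0.075 ] (array([ 0.4569, -0.1262,  0.3741]), [np.float64(0.29979122108340284), np.float64(0.2997912210834027)])
red [0.4362 0.2607 0.07  ] [0.4362 0.2562 0.075 ] (array([0.4355, 0.2572, 0.0726]), [np.float64(0.0007917328970520451), np.float64(0.0007917328970520541)])
blue [ 0.5134 -0.3245  0.07  ] [ 0.5132 -0.3245  0.075 ] (array([ 0.5129, -0.3254,  0.0717]), [np.float64(0.0005677036169924806), np.float64(0.0005677036169925441)])
plate [0.5965 0.0018 0.09  ] [0.6001 0.0081 0.09  ]
knobtop (array([ 0.4517, -0.0122,  0.09  ]), [np.float64(0.009838571745440276), np.float64(0.00983857174544014)])
(235.5, 139) [0.6704 0.0871 0.081 ] [0.6816 0.0903 0.03  ]
(303, 137) [ 0.6739 -0.0817  0.081 ] [ 0.6853 -0.0878  0.03  ]
(306, 246) [ 0.4044 -0.084   0.081 ] [ 0.4007 -0.0903  0.03  ]
(241, 247) [0.403  0.0743 0.081 ] [0.3993 0.0768 0.03  ]
(237, 203) [0.5103 0.0837 0.081 ] [0.5125 0.0868 0.03  ]
(305, 201) [ 0.514  -0.0836  0.081 ] [ 0.5164 -0.0899  0.03  ]
```

Request:
servo_tool([
  [[0, -43, -35, 5, -5], [0, -87, -70, 12, -10], [0, -130, -105, 18, -18], [0, -173, -140, 25, -18], [0, -217, -175, 31, -18], [0, -260, -210, 37, -18], [0, -303, -246, 44, -18], [0, -347, -281, 50, -18], [0, -347, -281, 50, -18], [0, -347, -281, 50, -18]],
])

```text
time: 1.35
tcp_pos: [0.4361, 0.2572, 0.181]
tool_rot: [-0.0, -0.015, 1.0, 0.0]
force: [0.1, 0.7, -0.1]
width: 0.0851
gripper_force: 0.0
```

Run:
```python
from h import *
s=read_state();T=toolT(s);print(s['time'],T);w=camera('wrist');cv2.imwrite('pics/w1.png',w[:,:,::-1])
B=blob(w,'red');print(B,plane('wrist',B[0][1],.075,T),plane('wrist',B[0][1],.07,T))
```

```text
1.35 [[-0.9996 -0.03   -0.0008  0.4361]
 [-0.03    0.9996  0.0001  0.2572]
 [ 0.0008  0.0002 -1.      0.181 ]
 [ 0.      0.      0.      1.    ]]
[(1614, [258.1, 185.8])] [0.4328 0.2603 0.075 ] [0.4341 0.2604 0.07  ]
```

View pics/w1.png

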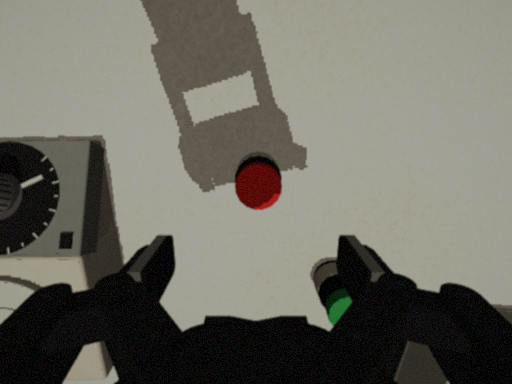

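The picture shows the red cap at (258,186), slightly off the tool axis. Green is behind right at (340,305), well clear. Going down to grasp.

Request:
servo_tool([
  [[0, 1, 2, 50, 0], [0, 1, 2, 100, 0], [0, 1, 2, 140, 0], [0, 1, 2, 160, 0], [0, 1, 2, 160, 0], [255, 1, 2, 160, 0], [255, 1, 2, 160, 0], [255, 1, 2, 160, 0], [255, 1, 2, 160, 0], [255, 1, 2, 160, 0], [255, 1, 2, 160, 0]],
])

```text
time: 2.78
tcp_pos: [0.4368, 0.2598, 0.0233]
tool_rot: [0.002, -0.015, 1.0, 0.001]
force: [-1.7, 0.6, 5.6]
width: 0.0482
gripper_force: 62.4
```

Request:
servo_tool([
  [[255, 0, 0, -20, 0], [255, 0, 0, -70, 0], [255, 0, 0, -130, 0], [255, -37, -32, -180, 0], [255, -75, -65, -180, 0], [255, -115, -100, -180, 0], [255, -155, -135, -180, 0], [255, -190, -165, -180, 0], [255, -227, -197, -180, 0], [255, -227, -197, -180, 0], [255, -227, -197, -180, 0]],
])

```text
time: 4.15
tcp_pos: [0.6678, 0.0692, 0.2012]
tool_rot: [-0.0, -0.015, 1.0, 0.0]
force: [0.2, 0.1, -2.2]
width: 0.0478
gripper_force: 62.5
```

Run:
```python
from h import *
s=read_state();T=toolT(s);print(s['time'],T);w=camera('wrist');cv2.imwrite('pics/w2.png',w[:,:,::-1])
```

```text
4.15 [[-0.9995 -0.0302 -0.0007  0.6678]
 [-0.0302  0.9995  0.0003  0.0692]
 [ 0.0007  0.0004 -1.      0.2012]
 [ 0.      0.      0.      1.    ]]
```

View pics/w2.png

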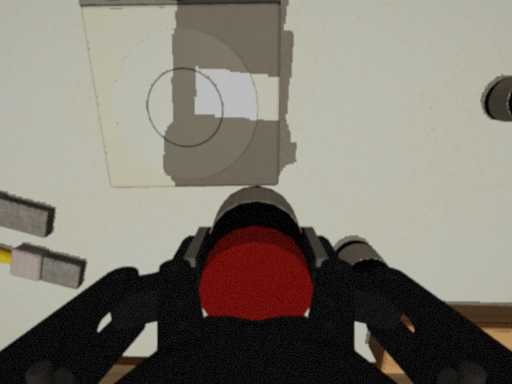

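The jar is held upright; the cap is at (256,274). The plate's ring spans x 147–223 and y 68–147, centre about (185,107), and the block's edges are at about (95,5)–(112,186)–(278,184).

Run:
```python
from h import *
s=read_state();T=toolT(s)
w=cv2.imread('pics/w2.png')
g=cv2.cvtColor(w,cv2.COLOR_BGR2GRAY);bh=cv2.morphologyEx(g,cv2.MORPH_BLACKHAT,np.ones((7,7)))
P=[]
for t in np.radians(np.arange(0,360,4)):
    r=np.arange(32,46,.5);x=(185.5+r*np.cos(t)).round().astype(int);y=(107+r*np.sin(t)).round().astype(int)
    v=bh[y,x];k=v.argmax()
    if v[k]>12:P.append((x[k],y[k]))
e=cv2.fitEllipse(np.array(P,np.float32));print(len(P),e,[plane('wrist',q,.09,T) for q in [e[0],(e[0][0]-e[1][0]/2,e[0][1]),(e[0][0]+e[1][0]/2,e[0][1])]])
B=blob(w[:,:,::-1].copy(),'red');print(B,plane('wrist',B[0][1],s['tcp_pos'][2]-.021+.075,T),s['tcp_pos'])
for p in [(112,186),(278,184)]:print(plane('wrist',p,.081,T))
```

```text
90 ((184.62335205078125, 106.95197296142578), (73.46698760986328, 79.6776351928711), 149.71302795410156) [array([0.5957, 0.0054, 0.09  ]), array([ 0.5968, -0.027 ,  0.09  ]), array([0.5947, 0.0379, 0.09  ])]
[(8476, [255.4, 276.4])] [0.6563 0.0699 0.2553] [0.6676 0.0697 0.2013]
[ 0.673  -0.0715  0.081 ]
[0.6656 0.0927 0.081 ]
```

Request:
servo_tool([
  [[255, 25, -21, 0, 0], [255, 50, -43, 0, 0], [255, 73, -63, 20, 0], [255, 73, -63, 50, 0], [255, 73, -63, 72, 0], [255, 73, -63, 80, 0], [255, 73, -63, 82, 0], [255, 73, -63, 84, 0], [255, 73, -63, 84, 0]],
])

```text
time: 5.32
tcp_pos: [0.5977, 0.0039, 0.1181]
tool_rot: [0.001, -0.015, 1.0, -0.0]
force: [-0.4, -0.5, -2.3]
width: 0.0476
gripper_force: 62.5
```

Run:
```python
from h import *
a=camera('side');b=camera('top')
c=np.hstack([cv2.resize(a[130:250,180:330],None,fx=2.6,fy=2.6),cv2.resize(b[120:240,190:340],None,fx=2.6,fy=2.6)])
cv2.imwrite('pics/c3.png',c[:,:,::-1]);s=read_state();print(s['tcp_pos'],s['force'])
```

```text
[0.5976 0.0038 0.1179] [-0.474   0.0611 -1.8838]
```

View pics/c3.png

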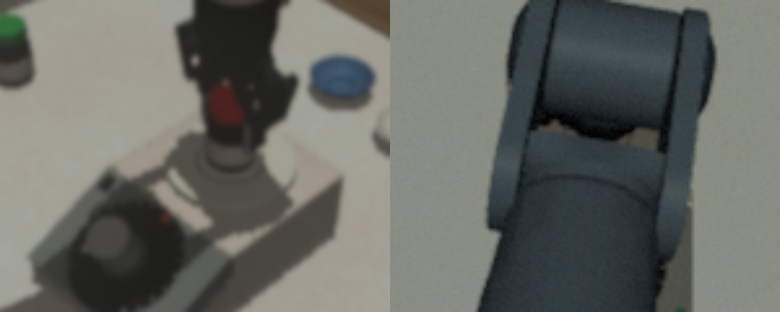

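The side view shows the jar upright over the middle of the plate, just above it, and the force is still the jar's weight. I'll lower it slowly until it touches.

Request:
servo_tool([
  [[255, 0, 0, 2, 0], [255, 0, 0, 3, 0], [255, 0, 0, 4, 0], [255, 0, 0, 4, 0]],
])

```text
time: 5.92
tcp_pos: [0.5972, 0.0038, 0.1134]
tool_rot: [0.0, -0.015, 1.0, -0.0]
force: [-0.4, -0.0, -1.2]
width: 0.0474
gripper_force: 62.6
```

Request:
servo_tool([
  [[255, 0, 0, 1, 0], [255, 0, 0, 2, 0], [255, 0, 0, 2, 0]],
])

```text
time: 6.3
tcp_pos: [0.5975, 0.0038, 0.1134]
tool_rot: [-0.0, -0.015, 1.0, -0.0]
force: [-6.6, -0.2, 10.7]
width: 0.048
gripper_force: 63.8
```

Contact (the force turned upward). I'll ease off, release and rise.

Request:
servo_tool([
  [[255, 0, 0, -1, 0], [180, 0, 0, -1, 0], [120, 0, 0, -1, 0], [0, 0, 0, -1, 0], [0, 0, 0, -1, 0], [0, 0, 0, -1, 0], [0, 0, 0, -30, 0], [0, 0, 0, -75, 0], [0, 0, 0, -130, 0], [0, 40, 0, -130, 0], [0, 40, 0, -130, 0]],
])

```text
time: 7.68
tcp_pos: [0.5558, 0.0028, 0.2414]
tool_rot: [0.0, -0.015, 1.0, -0.0]
force: [0.2, -0.1, -0.2]
width: 0.0855
gripper_force: 0.0
```

Run:
```python
from h import *
s=read_state();T=toolT(s);print(s['time'],T,s['force']);w=camera('wrist');cv2.imwrite('pics/w4.png',w[:,:,::-1])
B=blob(w,'red');print(B[:1],plane('wrist',B[0][1],.163,T))
B=blob(w,'orange');print(B)
```

```text
7.675 [[-0.9995 -0.0302  0.      0.5558]
 [-0.0302  0.9995 -0.      0.0028]
 [-0.     -0.     -1.      0.2414]
 [ 0.      0.      0.      1.    ]] [ 0.2293 -0.1205 -0.1895]
[(1873, [254.9, 239.0])] [0.5937 0.0043 0.163 ]
[(67, [246.9, 129.0]), (9, [405.1, 375.7]), (6, [436.0, 365.2])]
```

View pics/w4.png

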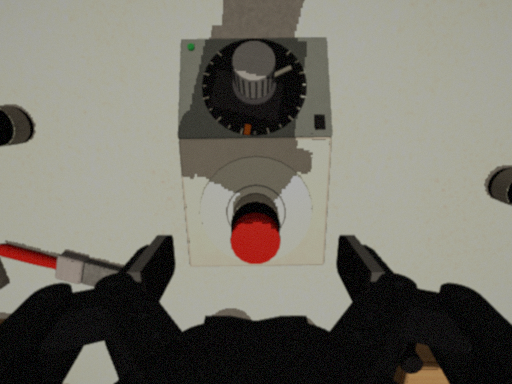

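The jar stands at the plate centre (cap at (255,239) maps to within 2 mm). The knob top is at (254,59), the dial centre near (254,87), the pointer tip near (290,68) and the orange tab at (247,129).

```bash
cat >> h.py <<'E'
def pplane(uv,T,F,n,h):  # wrist ray onto plane h above panel face; F face point on axis
    o,d=ray('wrist',uv,T);return o+d*(((F+h*n-o)@n)/(d@n))
E
python3 - <<'E'
from h import *
s=read_state();T=toolT(s)
print('dial',plane('wrist',(254.5,87),.0556,T))
for yaw in (.02,.03,.04):
    ex=np.array([np.cos(yaw),np.sin(yaw),0]);ey=np.array([-ex[1],ex[0],0])
    F=np.array([.5955,.0045,0])-.135*ex+[0,0,.0556]
    n=-np.sin(np.radians(25))*ex+[0,0,np.cos(np.radians(25))]
    u=np.cross(ey,n)  # upslope
    print(yaw,'F',F,'grip',F+.029*n)
    k=pplane((254,59),T,F,n,.046)-F;print(' knobtop off',k@u,k@ey)
    for nm,p in (('tip',(290,68)),('tab',(247.5,124.5)),('tabc',(246.9,129))):
        k=pplane(p,T,F,n,.0025)-F;a,b=k@u,-(k@ey)   # up, right (seen from robot)
        print(' ',nm,a,b,np.hypot(a,b),'cw from up deg',np.degrees(np.arctan2(b,a)))
print('block edges',[plane('wrist',p,z,T) for p,z in [((190,266),.081),((324,265),.081),((180,138),.081),((331,137),.081),((181,39),.03),((325,38),.03)]])
E
```

```text
dial [ 0.46   -0.0007  0.0556]
0.02 F [0.4605 0.0018 0.0556] grip [0.4483 0.0016 0.0819]
 knobtop off -0.0031802070246717954 -0.003059880771907642
  tip -0.022861408239105145 -0.037357208323034775 0.04379731727361441 cw from up deg -121.46528964241449
  tab 0.044897287593327125 0.009565723579176812 0.04590500518278094 cw from up deg 12.027482241044359
  tabc 0.05005039353460558 0.010139278251124725 0.051067081925861194 cw from up deg 11.45207575891981
0.03 F [0.4606 0.0005 0.0556] grip [0.4483 0.0001 0.0819]
 knobtop off -0.003207488288222103 -0.001486577160732824
  tip -0.022409977520241514 -0.03890074171545661 0.044894039676446985 cw from up deg -119.94542645837569
  tab 0.04479885090809927 0.008612741433659003 0.04561925424301863 cw from up deg 10.882539614321074
  tabc 0.04994623788909674 0.009233134281017802 0.05079249401167016 cw from up deg 10.473542680245293
0.04 F [ 0.4606 -0.0009  0.0556] grip [ 0.4484 -0.0014  0.0819]
 knobtop off -0.0032158870957883856 8.693579501533134e-05
  tip -0.0219405786014911 -0.04043893056262576 0.046007565621504876 cw from up deg -118.48252263341264
  tab 0.04471072915450664 0.007658810485096823 0.04536195189334647 cw from up deg 9.720251025973237
  tabc 0.049851818665639806 0.008325992119912319 0.05054231859593182 cw from up deg 9.481729252138642
block edges [array([ 0.6738, -0.0743,  0.081 ]), array([0.6671, 0.0923, 0.081 ]), array([ 0.5168, -0.0799,  0.081 ]), array([0.5105, 0.0842, 0.081 ]), array([ 0.4084, -0.0875,  0.03  ]), array([0.402 , 0.0791, 0.03  ])]
```

Stirrer yaw is about 0.04 rad and both tip radii come out at 46 mm, as they must. The pointer reads about 0.29 rad and the tab about 2.52, so it needs about 128° clockwise. I'll do this in strokes of about ±30° round the level closing line.

Request:
servo_tool([
  [[0, 37, 0, 0, -10], [0, 74, -1, 0, -20], [0, 111, -1, 40, -30], [0, 111, -1, 90, -30], [0, 111, -1, 135, -30], [0, 111, -1, 160, -30], [0, 111, -1, 177, -30], [0, 111, -1, 177, -30]],
])

```text
time: 8.72
tcp_pos: [0.4456, -0.0015, 0.0628]
tool_rot: [-0.002, -0.273, 0.962, 0.001]
force: [0.1, -0.1, -0.2]
width: 0.0854
gripper_force: 0.0
```

Request:
servo_tool([
  [[255, 0, 0, 0, 0], [255, 0, 0, 0, 0], [255, 0, 0, 0, 0], [255, 0, 0, 0, 0], [255, 0, 0, 0, 0], [255, 0, 0, 0, 5]],
])

```text
time: 9.48
tcp_pos: [0.4467, -0.0012, 0.0659]
tool_rot: [0.0, -0.23, 0.973, 0.001]
force: [-3.8, 4.6, 10.6]
width: 0.0435
gripper_force: 59.2
```

Request:
servo_tool([
  [[255, 0, 0, 0, 7], [255, 0, 0, 0, 14], [255, 0, 0, 0, 21], [255, 0, 0, 0, 28], [255, 0, 0, 0, 35], [255, 0, 0, 0, 42], [255, 0, 0, 0, 49], [255, 0, 0, 0, 56], [255, 0, 0, 0, 56]],
])

```text
time: 10.6
tcp_pos: [0.4475, -0.0015, 0.0671]
tool_rot: [0.0, 0.252, 0.968, 0.001]
force: [-13.5, -4.0, 20.5]
width: 0.041
gripper_force: 140.4
```

Run:
```python
from h import *
s=read_state();T=toolT(s);print(s['time'],s['force'],s['moment']);w=camera('wrist');cv2.imwrite('pics/w5.png',w[:,:,::-1]);print(blob(w,'orange'))
```

```text
10.6 [-13.4936  -4.0157  20.4535] [2.9198 0.3751 1.6178]
[]
```

View pics/w5.png

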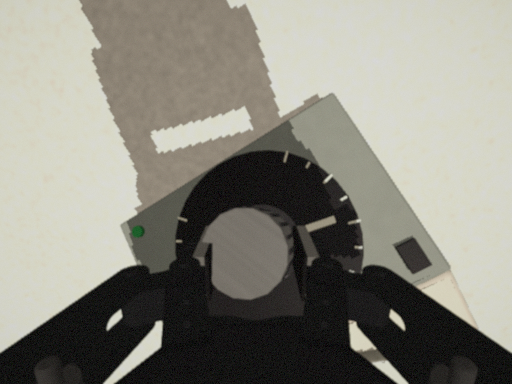

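The pointer's tip shows at (335,218) beside the right finger; the tab is hidden by the hand.

```bash
cat >> h.py <<'E'
ex=np.array([np.cos(.04),np.sin(.04),0]);ey=np.array([-ex[1],ex[0],0]);F=np.array([.4598,-.0009,.0556])
n=-np.sin(np.radians(25))*ex+[0,0,np.cos(np.radians(25))];u=np.cross(ey,n)
def ang(p,T):
    k=pplane(p,T,F,n,.0025)-F;a,b=k@u,-(k@ey);return np.degrees(np.arctan2(b,a))+135,np.hypot(a,b)
E
python3 - <<'E'
from h import *
T=toolT(read_state());print(ang((335,218),T),ang((310,228),T))
E
```

```text
(np.float64(51.172777975161665), np.float64(0.04590232154048865)) (np.float64(50.90074190193887), np.float64(0.03034600526254237))
```

Request:
servo_tool([
  [[0, 0, 0, 0, 0], [0, 0, 0, 0, 0], [0, 0, 0, 0, 0], [0, 0, 0, 0, -10], [0, 0, 0, 0, -20], [0, 0, 0, 0, -30], [0, 0, 0, 0, -40], [0, 0, 0, 0, -50], [0, 0, 0, 0, -60], [0, 0, 0, 0, -66], [0, 0, 0, 0, -66]],
])

```text
time: 12.02
tcp_pos: [0.4464, -0.0017, 0.0643]
tool_rot: [0.0, -0.315, 0.949, 0.0]
force: [-0.1, 0.4, -0.1]
width: 0.0853
gripper_force: 0.0
```

Request:
servo_tool([
  [[255, 0, 0, 0, 0], [255, 0, 0, 0, 0], [255, 0, 0, 0, 0], [255, 0, 0, 0, 0], [255, 0, 0, 0, 0], [255, 0, 0, 0, 9], [255, 0, 0, 0, 18], [255, 0, 0, 0, 27], [255, 0, 0, 0, 36], [255, 0, 0, 0, 45], [255, 0, 0, 0, 54], [255, 0, 0, 0, 60]],
])

```text
time: 13.52
tcp_pos: [0.4473, -0.0009, 0.065]
tool_rot: [0.001, 0.203, 0.979, 0.002]
force: [-0.8, -1.3, 4.1]
width: 0.0404
gripper_force: 106.3
```

Run:
```python
from h import *
s=read_state();T=toolT(s);print(s['time'],s['tool_rot'],s['force'],s['moment']);w=camera('wrist');cv2.imwrite('pics/w6.png',w[:,:,::-1]);print(blob(w,'orange'))
```

```text
13.525 [0.0009 0.2025 0.9793 0.0019] [-0.8335 -1.3449  4.0791] [ 3.8043 -1.1159  1.9571]
[]
```

View pics/w6.png

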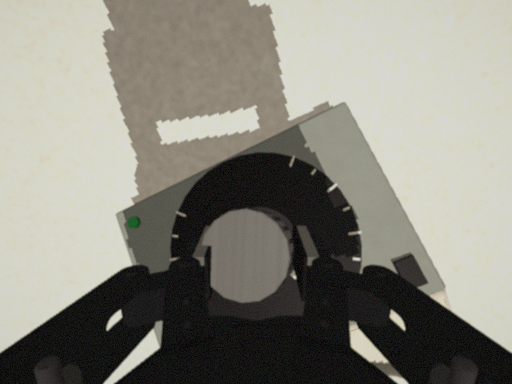

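The pointer is hidden behind the right finger now. I'll release, turn back and rise to look.

Request:
servo_tool([
  [[0, 0, 0, 0, 0], [0, 0, 0, 0, 0], [0, 0, 0, 0, 0], [0, 0, 0, -30, -10], [0, 0, 0, -80, -20], [0, 0, 0, -130, -30], [0, 0, 0, -150, -40], [0, 0, 0, -150, -50], [0, 0, 0, -150, -50], [0, 0, 0, -150, -50]],
])

```text
time: 14.82
tcp_pos: [0.446, -0.0016, 0.2138]
tool_rot: [-0.0, -0.23, 0.973, 0.0]
force: [1.0, 0.1, -0.8]
width: 0.0851
gripper_force: 0.0
```

Run:
```python
from h import *
s=read_state();T=toolT(s);print(s['time'],s['tcp_pos'],s['tool_rot']);w=camera('wrist');cv2.imwrite('pics/w7.png',cv2.resize(w[80:330,110:400],None,fx=2,fy=2)[:,:,::-1]);print(blob(w,'orange'))
```

```text
14.825 [ 0.446  -0.0016  0.2138] [-0.0005 -0.2301  0.9732  0.0002]
[(78, [226.8, 225.6]), (1, [183.0, 327.0])]
```

View pics/w7.png

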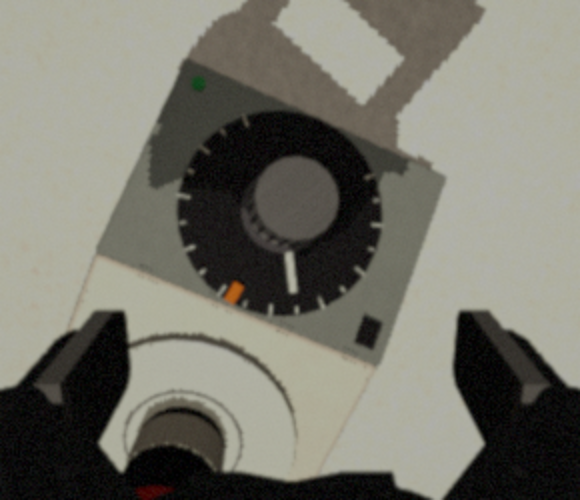

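Pointer tip at crop (293,292), i.e. pixel (256.5,226); the tab's inner end is at crop (239,283), i.e. (229.5,221.5). The jar still stands.

```bash
cat >> h.py <<'E'
def meas(w,T):
    # pointer from white pixels on the dial between radii 26 and 42 mm, tab from orange ones
    hsv=cv2.cvtColor(w,cv2.COLOR_RGB2HSV);out={}
    for nm,lo,hi,r0,r1 in (('ptr',(0,0,130),(180,60,255),.027,.041),('tab',(7,150,60),(16,255,255),.044,.06)):
        ys,xs=np.nonzero(cv2.inRange(hsv,lo,hi));A=np.array([ang(p,T) for p in zip(xs,ys)])
        k=A[(A[:,1]>r0)&(A[:,1]<r1)];out[nm]=(len(k),np.median(k[:,0]),k[:,0].std())
    return out
E
python3 - <<'E'
from h import *
T=toolT(read_state());print(ang((256.5,226),T),ang((229.5,221.5),T))
w=cv2.imread('pics/w6.png');print(meas(camera('wrist'),T))
E
```

```text
(np.float64(103.52600482730458), np.float64(0.04400350340972068)) (np.float64(143.54460879412434), np.float64(0.044918583311115104))Traceback (most recent call last):
  File "<stdin>", line 3, in <module>
  File "h.py", line 35, in meas
    ys,xs=np.nonzero(cv2.inRange(hsv,lo,hi));A=np.array([ang(p,T) for p in zip(xs,ys)])
                                                         ~~~^^^^^
  File "h.py", line 30, in ang
    k=pplane(p,T,F,n,.0025)-F;a,b=k@u,-(k@ey);return np.degrees(np.arctan2(b,a))+135,np.hypot(a,b)
      ~~~~~~^^^^^^^^^^^^^^^
  File "h.py", line 26, in pplane
    o,d=ray('wrist',uv,T);return o+d*(((F+h*n-o)@n)/(d@n))
        ~~~^^^^^^^^^^^^^^
  File "h.py", line 8, in ray
    i=camera_info(n);f=192/np.tan(np.radians(i['fovy']/2))
ValueError: time passes only in moves, steps and waits
```

Request:
servo_tool([
  [[0, 0, 0, 50, 0], [0, 0, 0, 100, 0], [0, 0, 0, 135, 0], [0, 0, 0, 150, 0], [0, 0, 0, 150, 0], [255, 0, 0, 150, 0], [255, 0, 0, 150, 0], [255, 0, 0, 150, 0], [255, 0, 0, 150, 0], [255, 0, 0, 150, 0]],
])

```text
time: 16.18
tcp_pos: [0.4472, -0.0016, 0.0663]
tool_rot: [0.001, -0.231, 0.973, -0.0]
force: [-6.4, 3.0, 11.1]
width: 0.0432
gripper_force: 59.2
```

Request:
servo_tool([
  [[255, 0, 0, 0, 7], [255, 0, 0, 0, 14], [255, 0, 0, 0, 21], [255, 0, 0, 0, 28], [255, 0, 0, 0, 35], [255, 0, 0, 0, 40], [255, 0, 0, 0, 43], [255, 0, 0, 0, 43], [255, 0, 0, 0, 43]],
])

```text
time: 17.3
tcp_pos: [0.4474, -0.0017, 0.0669]
tool_rot: [0.001, 0.14, 0.99, 0.001]
force: [-7.3, -2.9, 16.0]
width: 0.0407
gripper_force: 90.3
```

Request:
servo_tool([
  [[0, 0, 0, 0, 0], [0, 0, 0, 0, 0], [0, 0, 0, 0, 0], [0, 0, 0, -30, -10], [0, 0, 0, -80, -20], [0, 0, 0, -130, -30], [0, 0, 0, -150, -40], [0, 0, 0, -150, -40], [0, 0, 0, -150, -40], [0, 0, 0, -150, -40]],
])

```text
time: 18.55
tcp_pos: [0.4454, -0.0015, 0.2125]
tool_rot: [-0.001, -0.205, 0.979, 0.001]
force: [0.5, -0.3, 0.7]
width: 0.0853
gripper_force: 0.0
```

```bash
sed -i 's/^def ray/CI={k:camera_info(k) for k in ("side","top","wrist")}\ndef ray/; s/i=camera_info(n);/i=CI[n];/' h.py
python3 - <<'E'
from h import *
s=read_state();T=toolT(s);print(s['time'],s['tcp_pos'],s['tool_rot']);w=camera('wrist')
cv2.imwrite('pics/w8.png',cv2.resize(w[130:280,160:360],None,fx=4,fy=4,interpolation=cv2.INTER_CUBIC)[:,:,::-1]);print(meas(w,T))
E
```

```text
18.55 [ 0.4454 -0.0015  0.2125] [-0.0015 -0.205   0.9788  0.0008]
{'ptr': (52, np.float64(141.6297268027966), np.float64(2.212721432074943)), 'tab': (76, np.float64(143.74899110612637), np.float64(2.571313710837052))}
```

View pics/w8.png

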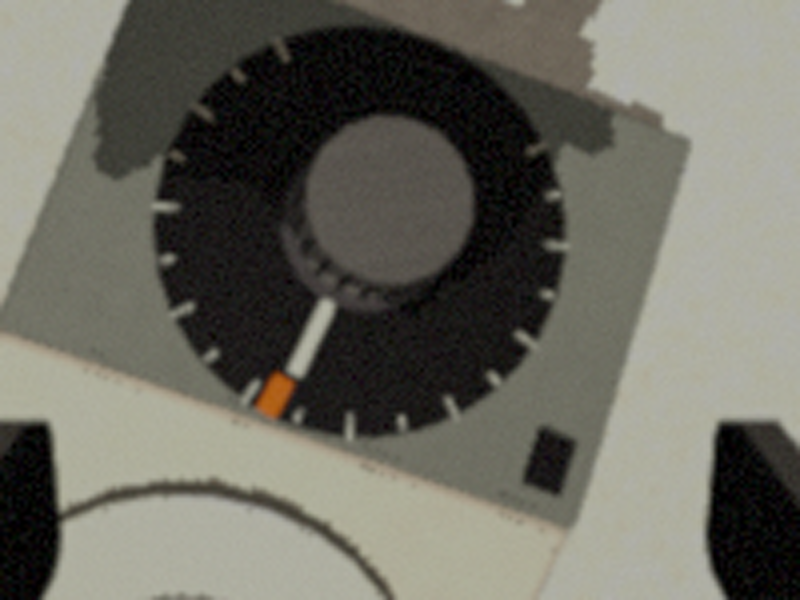

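The pointer's end (about (300,373) in the crop) sits next to the tab's inner end (about (282,376)), just short of it. I'll measure the margin more closely.

Run:
```python
from h import *
T=toolT(read_state());w=camera('wrist');hsv=cv2.cvtColor(w,cv2.COLOR_RGB2HSV)
for nm,lo,hi,bins in (('ptr',(0,0,110),(180,70,255),[.024,.028,.032,.036,.040,.044,.048]),('tab',(5,120,60),(20,255,255),[.042,.045,.048,.051,.054,.058])):
    ys,xs=np.nonzero(cv2.inRange(hsv,lo,hi));A=np.array([ang(p,T) for p in zip(xs,ys)]);A=A[(A[:,0]>125)&(A[:,0]<158)]
    for a,b in zip(bins,bins[1:]):
        k=A[(A[:,1]>a)&(A[:,1]<b),0];print(nm,a,len(k),k.mean() if len(k) else 0,k.min(initial=999),k.max(initial=0))
```

```text
ptr 0.024 17 142.29369410211598 137.216911190909 147.6220479932384
ptr 0.028 16 142.27266230243305 137.94355737137232 146.58006812345556
ptr 0.032 16 141.98623857799487 138.22371772283822 145.84535364394134
ptr 0.036 18 141.7415355979035 137.77350452576508 145.55372732081034
ptr 0.04 15 141.33662966145616 138.23871425969784 144.32867692353068
ptr 0.044 0 0 999.0 0.0
tab 0.042 2 144.79415648028322 142.27945392264425 147.3088590379222
tab 0.045 20 143.91203576690808 139.2885274419231 148.85099686195275
tab 0.048 21 144.10004690057025 139.40416174246477 148.48690029521865
tab 0.051 21 143.8215831210789 139.5088275192071 148.15751389224147
tab 0.054 16 143.63321110606455 139.60401413066202 147.2416393179274
```

```bash
python3 -c "
from cell import *
print(hand_in())"
```

```text
the job is handed in; nothing more can be done
None
```

I handed the job in with the red-capped jar standing released within about 2 mm of the plate's centre and the pointer about 2 mm short of the orange tab (4 mm allowed); hand-in gave no verdict.

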